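# Stand the shelf mirror on its leg

## Robot

A 6-joint arm with a two-finger parallel gripper is mounted at the origin on the work surface. World frame = base frame: x ahead of the robot, y to its left, z up, the work surface at z = 0. Lengths are in mm, angles in degrees, forces in N, time in s.
With the tool pointing down it reaches from about 250 to 775 mm from the base axis. Payload 8.9 kg.
Tool frame: the origin (TCP) lies midway between the tips of the shut fingers; the grasp point (between the pads) lies 19 mm behind it (r.tcp_to_grasp is the z of the grasp point in the tool frame, in mm); z points along the fingers, y is the line along which they close (so a half turn about z gives the same grasp; the last joint's range is limited). The gripper opens to 85 mm and grips with 20 to 120 N. Pads are 22 mm wide; open, the fingers measure 114 mm over their backs; the gripper's body (76 mm by 85 mm) begins 54 mm behind the grasp point. The pads swing forward as they close: fully open they stand 13 mm farther back than shut.
Start: joints at [62.894, 16.656, -8.789, 64.555, 0, 82.019], TCP at [172.003, 496.023, 231.305] pointing down, gripper open.
Joint ranges: [-144.48, 144.48], [-52.06, 99.96], [-74.48, 78.29], [-112.23, 115.85], [-86.99, 84.42], [-180, 180]. Speed limits (degrees/s): [127.2, 127.2, 159.86, 180, 180, 180].

## Interface

Orientations are given as [roll, pitch, yaw] about the fixed x, y, z axes, in that order (R = Rz(yaw) Ry(pitch) Rx(roll)).
In Python, from workcell import r, get_image, look_for, silhouettes gives the robot as it stands.
- The arm moves only by the shell command python3 -m creep 'ROWS' [OPENING] [FORCE]. ROWS is JSON, one flat list of numbers, 6 for each row, row after row: the shift along the world's x, y, z in m, then the turn, a rotation vector about the world's x, y, z in rad. In form: [x, y, z, wx, wy, wz, x, y, z, wx, wy, wz, ...]. A call has 1 to 12 rows; each row shifts and turns the commanded pose from where the row before left it; what a row does not reach is not made up. A row lasts 1/8 s, in which the tool goes at most 62.5 mm and 10.7 degrees, less where a joint would pass 70% of its speed; a pose out of reach is approached as far as the arm can. A call is refused whole if a number of a shift passes 0.0625 or a number of a turn 0.188, either way. A call with a gripper value outside its range is refused whole. OPENING is the opening, from 0 (shut) to 1 (fully open), set as the call begins (- or left out, the last holds). The fingers move at their own pace and stop on an object; FORCE is the grip in N (left out, the last holds). Time passes only in rows, so rows that do not move let the fingers close. It gives the time, the measured TCP pose, the force, the opening and the grip force at its end, in the units of the state.
- r.sense(): the state, without advancing time (a new reading comes with each control period).
- get_image(name): name is "scene" or "top" or "wrist"; returns a dict with "img" (420x560x3 uint8, red, green, blue), "fx", "fy", "cx", "cy" (pixels), "R" (3x3) and "t" (3): a world point X has camera coordinates R X + t; the wrist camera has in their place "mount" (4x4, takes a point from camera to tool coordinates, whose origin is the TCP and whose axes are the flange's). Camera axes: x right, y down, z forward; pixel columns grow to the right and rows downward; lengths in mm; the calibration is good to about 2 mm. The wrist camera is an equidistant fisheye: a pixel r from the principal point sees the ray r / f radians off the axis. A picture is of the moment at which its call begins: read the wrist's pose just before it. There is no depth.
- r.finish_job(): hands the job in; it is judged then, once.
Trained networks look in a picture, given as the dict that the camera call returned (one of the last four; its "shot" number tells which), for a name from the list of things; names that differ only in an ending like _2 or _b are one class to them, and where a whole thing is asked for, a point or a joint stands for the part that bears it (a point fixed in the world has none). Each returns a list of dicts, best first, with "confidence" (0 to 1); they miss things now and then, are a little off and sometimes report something else, mostly with a low value. They report only what shows in the picture. A call takes as long as a camera call. They do not tell look-alikes from the thing itself.
- look_for(picture, name): "xyz" ([x, y, z] in mm, in world coordinates, good to about 4 mm: the middle of the surface that is visible of it).
- silhouettes(picture, name): "region" (420x560 bool, what is visible of it).
The state is a dict: "time": time; "qpos": joint angles; "joint_velocities": joint speeds; "tau": joint torques, N m; "position": TCP position; "orientation": TCP orientation; "wrist_force": force on the tool from outside, world axes, zero at the start; "wrist_torque": the same for the moment, N m; "opening": finger opening in mm; "finger_force": force on a finger pad.
Only numpy, scipy, OpenCV 4.12 (cv2) and the standard library are available. Lean on these libraries where they do the work, as an engineer would, in place of code of your own. Each camera call takes 0.05 s, during which the arm holds its last target. There are 200 camera calls.

## Task

One of the two framed panels held upright in the steel holders is a mirror with a folding leg on its back. Swing that leg fully out to its stop, then lift the mirror out of its holder and stand it, leaning back on its leg, about in the middle of the square grey mat tile. Do not let the mirror topple.

Things in the scene. Friction and masses are not known exactly. Their poses are not given: they have to be found in the camera images.
- mirror: Framed mirror, 12 mm thick (x), 140 wide (y), 100 tall (z), 0.3 kg. Origin: middle of its rounded bottom edge; z up, +x out of the BACK, glass to -x (robot). Starts loosely upright, bottom 12 mm above the table in a fixed holder: at each end posts front and back reach 40 mm up the frame; lift straight up 45 mm to free it. Top edge free to grip at its middle. The like panel without a leg is not wanted.
- leg (a joint): Leg angle, rad: 0 folded (start 0-0.1), 0.6 fully out at its stop; friction (0.03 N m) holds it anywhere. A U of 6 mm rod on the mirror's back at y = +-34 mm (free between), hinged along y at mirror x 11, z 92 mm; foot bar 91 mm from the hinge. Standing with the leg out, the mirror leans back 0.2 rad, foot bar 60 mm behind its bottom edge.
- ear (a point): Centre of the leg's ear: upright steel plate 8 mm thick (mirror x), 34 wide (y), 30 tall, on a side rod of the leg, beyond the mirror's +y edge (y 81 to 115 mm). Folded it is at mirror x 11, y 98, z 60 mm, free in front, behind and above. Drawn or pushed backwards (mirror +x, about 18 mm) it swings the leg out.
- mat: Square grey silicone mat tile, 200 x 200 mm, 4 mm thick, fixed flat on the table. Origin: centre of its underside; z up, x and y along its edges.
Things that resemble listed ones, but are neither listed nor needed, are in the scene too. Leave any orange look-alike of the mirror alone.

How it is judged (in metres and radians):
On the way:
1. the leg is swung out to its stop (value of joint leg above 0.5 rad), for 0.2 s.
At the end, for the whole second after the job is handed in: The leg is out at its stop (over 0.5 rad of 0.6), and the mirror stands at rest on the mat on its bottom edge and leg, leaning 0.08 to 0.36 rad from upright, the middle of its bottom edge within 60 mm of the mat's centre (value of joint leg above 0.5 rad and angle between mirror's own z axis and vertical between 0.08 and 0.36 rad and horizontal distance between mirror and mat below 0.06 m and height (world z) of mirror between 0 and 0.014 m and linear speed of mirror below 0.02 m/s and angular speed of mirror below 0.1 rad/s); the robot touches nothing.
It fails at once if the mirror topples (tilts more than 0.8 rad) (angle between mirror's own z axis and vertical above 0.8 rad).
It also fails if it takes over 48 s, if anything falls off the work surface, if the arm or the gripper's body presses on something with over 40 N, if the wrist force passes 120 N, or if a joint passes its speed limit or range.

## Working session

There is one attempt and no reset: what is moved stays moved. The work goes in short steps, Python scripts to look and compute and a shell command to move; the robot and the scene stay as the last step left them, time stands still between calls to the robot, and variables do not carry over. Pictures are saved under pics/ and viewed, at most 10 in all, crops included, and the job is handed in when it is done.

```bash
mkdir -p pics
python3 - <<'E'
from workcell import r,get_image,look_for,silhouettes
import cv2,numpy as np
s=r.sense();print(s['time'],s['position'],s['orientation'],s['opening'],r.tcp_to_grasp)
ims=[]
for n in("scene","top"):
    p=get_image(n);ims.append(p['img'])
    np.save(f'{n}.npy',{k:v for k,v in p.items()},allow_pickle=True)
    print(n,p['fx'],np.round(-np.array(p['R']).T@p['t']))
    for o in("mirror","ear","leg","mat"):
        for d in look_for(p,o): print(n,o,np.round(d['xyz']),round(d['confidence'],2))
    cv2.imwrite(f'pics/{n}.png',p['img'][...,::-1])
E
```

```text
0.0 [171.80160945 495.63026262 230.71366623] [-1.79923786e+02 -1.16250163e-02  1.60873539e+02] 85.31569197027939 -18.700000000000003
scene 418.51178036369004 [916. 458. 908.]
scene mirror [505. 256.  78.] 0.93
scene mirror [284. 398.  10.] 0.73
scene ear [507. 282.  74.] 0.88
scene ear [291. 365.  17.] 0.85
scene leg [514. 285.  70.] 0.87
scene leg [293. 364.  18.] 0.67
scene mat [533.  32.   7.] 0.62
top 388.11765072039424 [304.  68. 930.]
top mirror [283. 395.  12.] 0.96
top mirror [496. 253.  93.] 0.79
top mirror [505. 343.  87.] 0.73
top ear [290. 369.  19.] 0.59
top ear [500. 345.  83.] 0.56
top leg [289. 366.  20.] 0.73
top leg [496. 346.  85.] 0.58
top mat [526.  28.   1.] 0.79
top mat [500. 343.  85.] 0.16
```

View pics/scene.png

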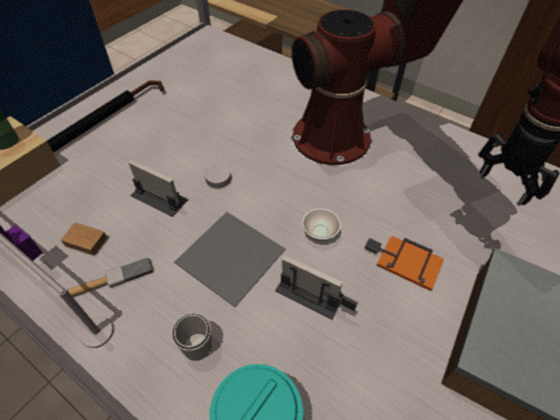

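View pics/top.png

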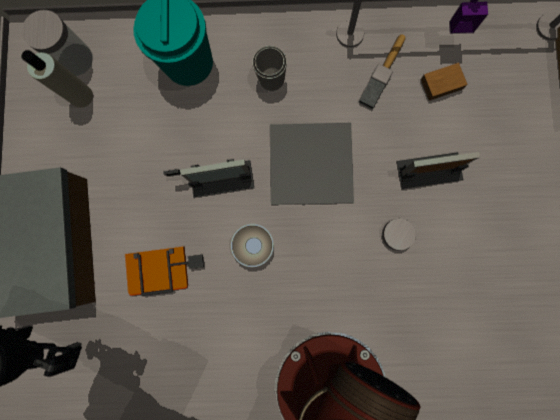

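Candidates: panel A at scene (312,285) / top (215,172); panel B at scene (155,185) / top (437,165); orange look-alike lying flat at scene (410,260). A fits, since a leg and an ear show at its +y end. I'll confirm in an enlarged crop.

Run:
```python
import numpy as np,cv2
a=np.load('scene.npy',allow_pickle=True).item()['img'];b=np.load('top.npy',allow_pickle=True).item()['img']
f=lambda i,x,y:cv2.resize(i[y:y+75,x:x+100],(800,600),interpolation=cv2.INTER_CUBIC)
A=f(a,265,245);B=f(b,160,140)
o=np.vstack([A[50:,:][:,:],B[50:550]])
o=np.hstack([cv2.resize(A,(400,300)),cv2.resize(B,(400,300))])
o=np.vstack([cv2.resize(a[250:325,265:365],(800,600),interpolation=3)[50:350]*1,cv2.resize(b[150:200,160:260],(800,400),interpolation=3)[0:300]])
o=np.clip(o.astype(float)*1.5,0,255).astype(np.uint8)
cv2.imwrite('pics/crop1.png',o[...,::-1])
```

```text
(no output)
```

View pics/crop1.png

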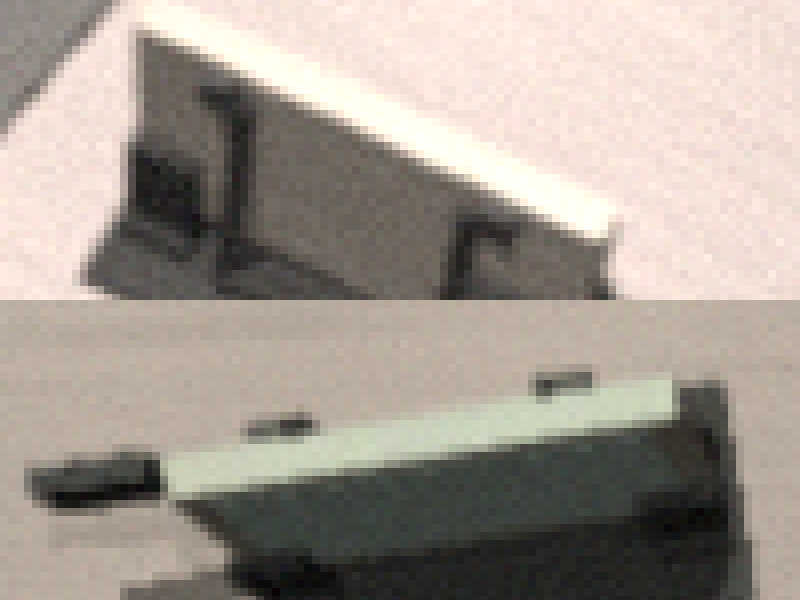

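Panel A has the U-shaped leg on its back face and the ear at its +y end, so it is the mirror. The corners of its top edge are readable: top view (180,170)–(245,165), scene view (282,260)–(342,282). I'll fit the pose from them.

```bash
cat > h.py <<'E'
import numpy as np
from scipy.optimize import least_squares
from scipy.spatial.transform import Rotation as Ro
C={n:np.load(n+'.npy',allow_pickle=True).item() for n in('scene','top')}
def proj(n,X):
    p=C[n];c=np.asarray(X)@np.array(p['R']).T+p['t'];return c[...,:2]/c[...,2:]*[p['fx'],p['fy']]+[p['cx'],p['cy']]
def onplane(n,u,z):
    p=C[n];R=np.array(p['R']);o=-R.T@p['t'];d=R.T@[(u[0]-p['cx'])/p['fx'],(u[1]-p['cy'])/p['fy'],1];return o+d*(z-o[2])/d[2]
E
python3 - <<'E'
from h import *
import cv2
P=lambda q,X:Ro.from_euler('ZY',[q[2],q[3]]).apply(X)+[q[0],q[1],12]
X=np.array([[6,70,100],[-6,70,100],[6,-70,100],[-6,-70,100]],float)
uv={'top':([[180.25,169.6],[181.5,174.9],[244.4,159.75],[244.75,164.75]]),
'scene':[[340.6,286.25],[342.5,281.9],[282.5,260.6],[283.1,256.9]]}
f=lambda q:np.concatenate([(proj(n,P(q,X))-(np.array(uv[n])-.5)).ravel() for n in uv]+[[q[3]*20]])
s=least_squares(f,[490,270,0,0]);q=s.x
print('pose',q[:2],np.degrees(q[2:]),np.round(s.fun,1))
print('ear',P(q,[11,98,60]),'topmid',P(q,[0,0,100]))
for n in uv: print(n,'ear uv',proj(n,P(q,np.array([[11,98,75],[7,115,75],[11,98,60]]))))
# mat
from workcell import get_image,silhouettes
for n in uv:
    p=get_image(n)
    for d in silhouettes(p,'mat')[:2]:
        m=d['region'].astype(np.uint8);c=max(cv2.findContours(m,0,2)[0],key=cv2.contourArea)
        b=cv2.boxPoints(cv2.minAreaRect(c)) if n=='top' else cv2.approxPolyDP(c,8,True)[:,0]
        w=np.array([onplane(n,u,4)for u in b]);print(n,d['confidence'],np.round(w.mean(0)),np.round(w[:,:2]).tolist())
E
```

```text
pose [502.33159981 246.27173907] [ 8.29230375 -0.13483807] [-0.3  0.3 -0.8  0.3 -0.6 -1.  -0.1 -0.7 -0.4  0.1 -0.2  0.  -1.  -1.
  0.9 -1.4 -0. ]
ear [498.94295922 344.8132529   72.02572088] topmid [502.09872361 246.23779805 111.99972308]
top ear uv [[170.1300391  171.84403324]
 [162.85511591 174.89800447]
 [172.2782556  173.27030163]]
scene ear uv [[349.52343793 298.8976209 ]
 [357.68668697 300.82688989]
 [348.57155714 302.04424948]]
top 0.62 [530.  28.   4.] [[633.0, 130.0], [630.0, -75.0], [428.0, -71.0], [430.0, 130.0]]
top 0.5 [513. 286.   4.] [[523.0, 391.0], [551.0, 188.0], [504.0, 181.0], [476.0, 383.0]]
scene 0.6 [531.  28.   4.] [[436.0, -69.0], [626.0, -71.0], [628.0, 126.0], [434.0, 125.0]]
```

```bash
python3 -m creep '[0.03,-0.02,0,0,0,-0.1366,0.03,-0.02,0,0,0,-0.1366,0.035,-0.02,0,0,0,-0.1366,0.04,-0.02,0,0,0,-0.1366,0.04,-0.02,0,0,0,-0.1366,0.04,-0.02,0,0,0,-0.1366,0.04,-0.02,0,0,0,-0.1366,0.0278,-0.0172,0,0,0,-0.1366,0,0,0,0,0,0,0,0,0,0,0,0]' 0
```

```text
time: 1.95
position: [454.3, 339.0, 231.2]
orientation: [-180.0, -0.0, 98.3]
wrist_force: [0.0, 0.8, 0.0]
opening: 0.4
finger_force: 0.0
```

```bash
python3 -m creep '[0,0,-0.035,0,0,0,0,0,-0.045,0,0,0,0,0,-0.045,0,0,0,0,0,-0.038,0,0,0,0,0,0,0,0,0,0.008,0.0012,0,0,0,0,0.008,0.0012,0,0,0,0]'
python3 - <<'E'
from workcell import get_image
import cv2
p=get_image('scene');i=p['img'][220:340,250:410]
cv2.imwrite('pics/s2.png',cv2.resize(i,(800,600),interpolation=3)[...,::-1])
E
```

```text
time: 2.82
position: [472.6, 342.3, 70.4]
orientation: [179.8, -0.1, 98.3]
wrist_force: [-0.1, -0.2, -0.1]
opening: 0.2
finger_force: 0.0
```

View pics/s2.png

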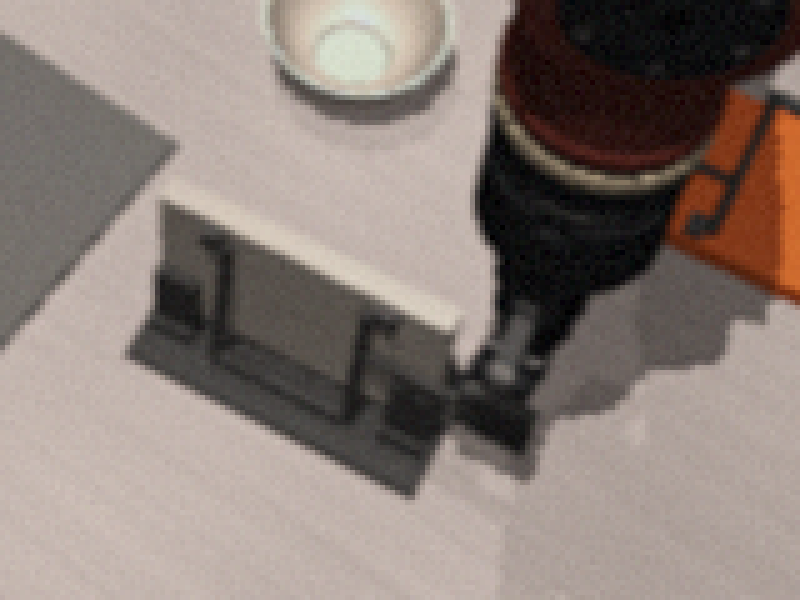

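The fingertips stand in front of the ear at crop (500,400) and are clear of the post. Next I push along mirror +x and watch the force.

```bash
for i in 1 2; do python3 -m creep '[0.004,0.0006,0,0,0,0,0.004,0.0006,0,0,0,0,0.004,0.0006,0,0,0,0]'|egrep 'pos|force|time'; done
```

```text
time: 3.25
position: [483.0, 343.0, 68.4]
wrist_force: [-1.2, -0.6, -0.5]
finger_force: 0.9
time: 3.62
position: [494.3, 344.6, 68.2]
wrist_force: [-10.2, -2.6, 2.0]
finger_force: 5.5
```

Run:
```python
from workcell import get_image
import cv2,numpy as np
a=get_image('scene')['img'][250:325,265:365]
b=get_image('top')['img'][140:190,150:250]
o=np.vstack([cv2.resize(a,(800,600),interpolation=3)[50:350],cv2.resize(b,(800,400),interpolation=3)[:300]])
cv2.imwrite('pics/s3.png',np.clip(o*1.5,0,255)[...,::-1])
```

```text
[ WARN:0@0.756] global loadsave.cpp:1063 imwrite_ Unsupported depth image for selected encoder is fallbacked to CV_8U.
```

View pics/s3.png

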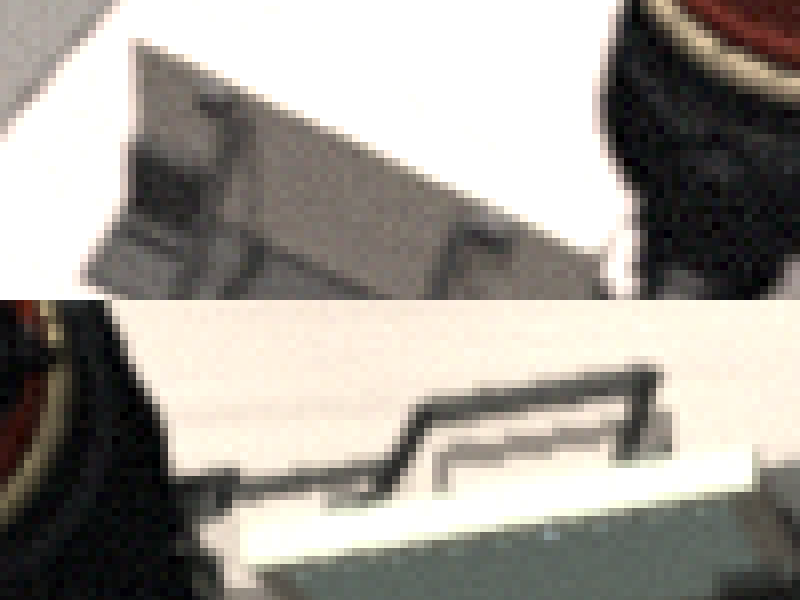

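The leg now stands out behind the mirror, with the foot bar in the top view at about (202,153)–(231,150). I'll measure the angle before letting go.

```bash
python3 - <<'E'
from h import *
for u in([202.5,153.2],[230.4,149.5]):
    w=onplane('top',u,29); d=w[:2]-[502.3,246.3]; a=np.radians(8.29)
    print(w, 'mirror x,y',d@[np.cos(a),np.sin(a)],d@[-np.sin(a),np.cos(a)])
E
python3 -m creep '[0.003,0.0004,0,0,0,0,0.003,0.0004,0,0,0,0,0,0,0,0,0,0]'|egrep 'pos|force|time'
```

```text
[555.26564776 286.36644572  29.        ] mirror x,y 58.18912819893867 32.01101802746994
[562.14621461 219.47557703  29.        ] mirror x,y 55.35324062348416 -35.172970063748245
time: 4.1
position: [495.3, 344.6, 67.5]
wrist_force: [-21.6, -3.2, 11.9]
finger_force: 11.2
```

```bash
python3 -m creep '[-0.015,-0.0022,0,0,0,0,-0.015,-0.0022,0,0,0,0,0,0,0.03,0,0,0,0,0,0.045,0,0,0,0,0,0.05,0,0,0,0.015,-0.04,0.01,0,0,0,0.015,-0.045,0,0,0,0,0.008,-0.01,0,0,0,0,0,0,0,0,0,0]' 0.7
python3 - <<'E'
from workcell import get_image
import cv2,numpy as np
n='scene';p=get_image(n)
cv2.imwrite('/dev/shm/x.png',p['img'])
t=get_image('top');np.save('top2.npy',t,allow_pickle=True);np.save('scene2.npy',p,allow_pickle=True)
E
```

```text
time: 5.22
position: [509.7, 246.0, 203.4]
orientation: [180.0, -0.0, 98.2]
wrist_force: [-1.1, -0.3, -0.4]
opening: 59.8
finger_force: 0.0
```

```bash
python3 -m creep '[-0.007,0,-0.03,0,0,0,0,0,-0.03,0,0,0,0,0,0,0,0,0]' 0.65
python3 - <<'E'
from workcell import get_image
import cv2,numpy as np
a=get_image('scene')['img'][230:320,250:370]
cv2.imwrite('pics/s4.png',cv2.resize(a,(800,600),interpolation=3)[...,::-1])
E
```

```text
time: 5.7
position: [499.7, 246.8, 141.5]
orientation: [-179.8, 0.0, 98.4]
wrist_force: [0.5, -0.2, 0.2]
opening: 55.6
finger_force: 0.0
```

View pics/s4.png

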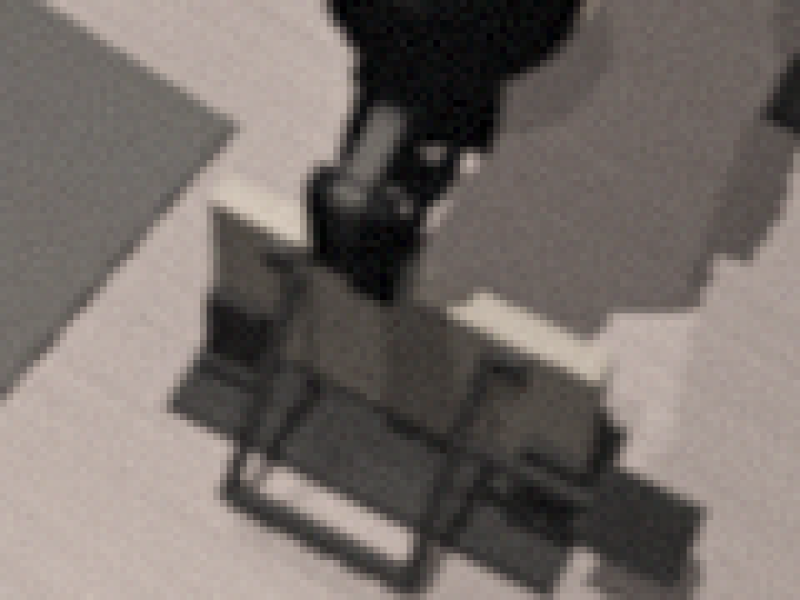

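The leg is fully out with its foot bar at crop (330,540). The gripper is over the middle of the top edge, between the leg rods. Now lower and grip.

```bash
python3 -m creep '[0.001,0,-0.02,0,0,0,0.001,0,-0.02,0,0,0,0,0,-0.018,0,0,0,0,0,0,0,0,0]'; python3 -m creep '[0,0,0,0,0,0,0,0,0,0,0,0,0,0,0,0,0,0,0,0,0,0,0,0,0,0,0,0,0,0,0,0,0,0,0,0]' 0 45
```

```text
time: 6.25
position: [503.7, 246.7, 85.6]
orientation: [-180.0, -0.0, 98.3]
wrist_force: [0.2, -1.0, 0.3]
opening: 55.7
finger_force: 0.0
time: 7.0
position: [502.6, 246.3, 86.5]
orientation: [-179.9, -0.0, 98.3]
wrist_force: [-7.4, -0.8, 13.0]
opening: 12.4
finger_force: 43.8
```

```bash
python3 -m creep '[0,0,0.006,0,0,0,0,0,0.01,0,0,0,0,0,0.012,0,0,0,0,0,0.012,0,0,0,0,0,0.012,0,0,0,0,0,0.012,0,0,0,0,0,0.012,0,0,0,0,0,0.012,0,0,0,0,0,0.012,0,0,0,0,0,0,0,0,0,0,0,0,0,0,0]' 0 60
```

```text
time: 8.38
position: [503.6, 246.2, 185.0]
orientation: [-180.0, 0.0, 98.3]
wrist_force: [0.9, 0.2, -3.3]
opening: 10.6
finger_force: 58.2
```

```bash
python3 -m creep '[0.002,-0.010,0,0,0,0,0.002,-0.02,0,0,0,0,0.003,-0.028,0,0,0,0,0.003,-0.033,0,0,0,0,0.003,-0.034,0,0,0,0,0.003,-0.033,0,0,0,0,0.003,-0.028,0,0,0,0,0.003,-0.018,0,0,0,0,0.002,-0.008,0,0,0,0,0.002,-0.004,0,0,0,0,0,0,0,0,0,0,0,0,0,0,0,0]'
python3 -m creep '[0,0,0,-0.0072,0.0495,0,0,0,0,-0.0072,0.0495,0,0,0,0,-0.0072,0.0495,0,0,0,0,-0.0072,0.0495,0,0,0,-0.015,0,0,0,0,0,-0.02,0,0,0,0,0,-0.02,0,0,0,0,0,-0.015,0,0,0,0,0,0,0,0,0,0,0,0,0,0,0]'
python3 - <<'E'
from workcell import get_image
import cv2,numpy as np
for n in('scene','top'): np.save(n+'3.npy',get_image(n),allow_pickle=True)
a=np.load('scene3.npy',allow_pickle=True).item()['img'][185:305,160:320]
cv2.imwrite('pics/s5.png',cv2.resize(a,(800,600),interpolation=3)[...,::-1])
E
```

```text
time: 9.88
position: [529.7, 30.9, 185.2]
orientation: [-180.0, -0.0, 98.3]
wrist_force: [-1.0, 0.8, -2.8]
opening: 11.0
finger_force: 58.3
time: 11.12
position: [530.1, 30.3, 115.8]
orientation: [-168.6, 0.0, 98.3]
wrist_force: [0.8, -0.1, -3.1]
opening: 10.9
finger_force: 58.7
```

View pics/s5.png

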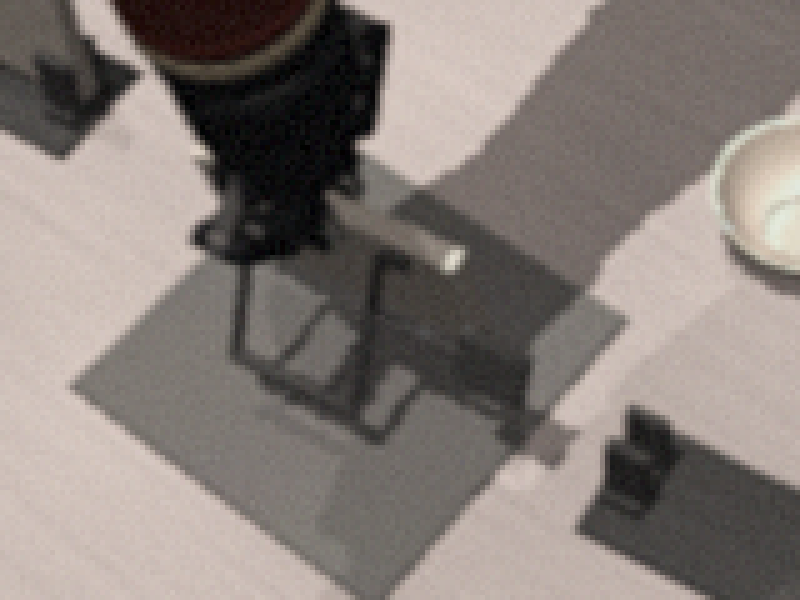

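Run:
```python
from h import *
for th in(0.1,0.2,0.3):
    R=Ro.from_euler('ZY',[np.radians(8.3),th]);T=np.array([530.1,30.3,115.8])
    # grasp point fixed: mirror z 74.5+19
    T2=T+Ro.from_euler('ZY',[np.radians(8.3),0.2]).apply([0,0,18.7])
    X=np.array([[6,70,100],[-6,70,100],[62,34,17],[62,-34,17],[29,98,66]])-[0,0,93.2]
    print(th,((proj('scene',T2+R.apply(X))-[160,185])*5).round().tolist(),(T2+R.apply([[0,0,-93.2]])).round())
```

```text
0.1 [[449.0, 268.0], [462.0, 246.0], [341.0, 418.0], [220.0, 360.0], [485.0, 369.0]] [[525.  29.  41.]]
0.2 [[448.0, 269.0], [461.0, 247.0], [351.0, 410.0], [231.0, 352.0], [489.0, 367.0]] [[515.  28.  43.]]
0.3 [[448.0, 271.0], [461.0, 248.0], [362.0, 400.0], [242.0, 342.0], [493.0, 364.0]] [[507.  27.  45.]]
```

The foot bar corners at crop (235,358) and (355,415) match the model at 0.2 rad lean, with the bottom edge about 39 mm above the mat. I'll lower it slowly and watch the force.

```bash
python3 -m creep '[0,0,-0.008,0,0,0,0,0,-0.009,0,0,0,0,0,-0.008,0,0,0,0,0,-0.005,0,0,0,0,0,-0.002,0,0,0,0,0,0,0,0,0,0,0,0,0,0,0]'; for i in 1 2 ; do python3 -m creep '[0,0,-0.0015,0,0,0,0,0,-0.0015,0,0,0,0,0,0,0,0,0]'|egrep 'pos|wrist'; done
```

```text
time: 12.1
position: [530.0, 30.2, 83.5]
orientation: [-168.6, 0.0, 98.3]
wrist_force: [0.0, 0.6, -2.0]
opening: 11.3
finger_force: 58.9
position: [529.7, 30.2, 80.2]
wrist_force: [-0.4, 0.3, -3.9]
position: [529.2, 30.1, 77.9]
wrist_force: [-3.3, -0.2, 6.2]
```

```bash
python3 -m creep '[0,0,-0.0005,0,0,0,0,0,0,0,0,0]' 0 20|egrep 'pos|wrist|finger'; python3 -m creep '[0,0,0,0,0,0,0,0,0,0,0,0,0,0,0,0,0,0]' 0.22
python3 - <<'E'
from workcell import get_image
import cv2,numpy as np
a=get_image('scene')['img'][185:305,160:320]
cv2.imwrite('pics/s6.png',cv2.resize(a,(800,600),interpolation=3)[...,::-1])
E
```

```text
position: [529.1, 30.1, 77.8]
wrist_force: [-4.5, -0.6, 11.1]
finger_force: 60.8
time: 13.48
position: [529.9, 30.2, 76.7]
orientation: [-168.5, 0.0, 98.3]
wrist_force: [-1.3, 0.7, 0.0]
opening: 18.7
finger_force: 0.0
```

View pics/s6.png

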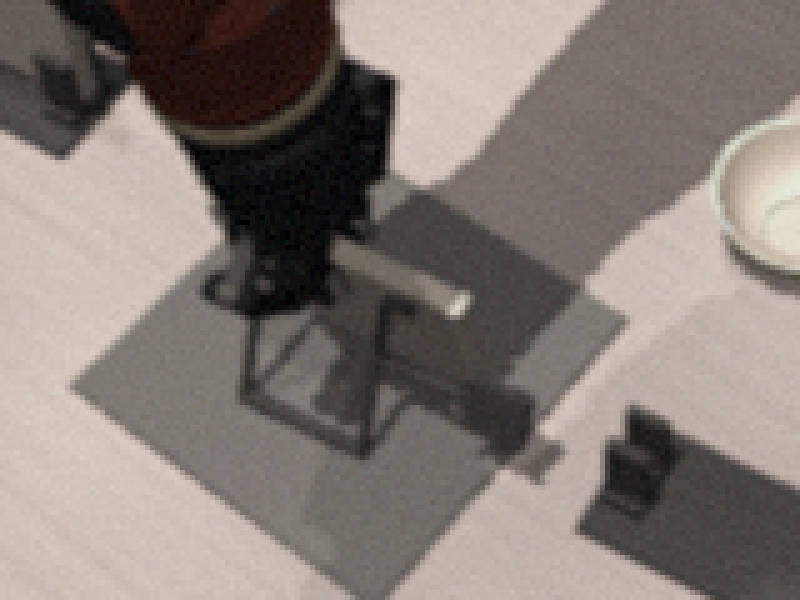

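The mirror stands on the mat with the foot bar down at crop (245,400)–(365,455). Next I open wider and withdraw along the tool axis.

```bash
python3 -m creep '[0,0,0,0,0,0,0,0,0,0,0,0,0,0,0,0,0,0,0.002,0.0003,0.01,0,0,0,0.004,0.0006,0.02,0,0,0,0.006,0.0009,0.03,0,0,0,0.006,0.0009,0.03,0,0,0,0.006,0.0009,0.03,0,0,0,0.006,0.0009,0.03,0,0,0,0,0,0.03,0,0,0,0,0,0,0,0,0,0,0,0,0,0,0]' 0.55
python3 - <<'E'
from workcell import get_image
import cv2,numpy as np
p=get_image('scene');t=get_image('top')
a=p['img'][185:305,160:320];b=t['img'][100:220,230:390]
o=np.hstack([cv2.resize(i,(400,300),interpolation=3) for i in(a,b)])
cv2.imwrite('pics/s7.png',o[...,::-1])
E
```

```text
time: 15.02
position: [559.6, 34.7, 256.6]
orientation: [-168.5, -0.0, 98.3]
wrist_force: [-0.1, -0.0, -0.2]
opening: 47.0
finger_force: 0.0
```

View pics/s7.png

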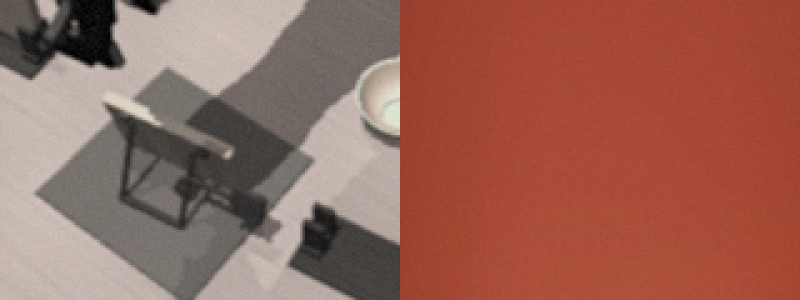

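The mirror stands on its own on the mat, leaning back on its leg (left crop, 105–265, 95–225), and the gripper is clear of it. The arm hides it from the top camera. Handing in.

```bash
python3 -c "
from workcell import r
print(r.finish_job())"
```

```text
the job is handed in; nothing more can be done
None
```

I swung the leg out to its stop and stood the mirror leaning back on it, bottom edge an estimated 15 mm from the mat's centre; the job was handed in at about 15 s, with no verdict returned.

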